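# Pin the jolley arm in its working position

## Task

Swing the jolley arm in over the plaster mould on the wheel and lock it there with the quick-release pin from the wooden block: stood in the bracket's hole, the pin drops with its nose into the hole of the arm's index plate once the two are in line; then press its button so that the balls draw in, slide it down through bracket and plate until its shoulder is fully home, and let the button spring out so that the balls lock below. Do not force the pin, and leave the spare plain pin in the block and the other things where they are.

Things in the scene. Friction and masses are not known exactly. Their poses are not given: they have to be found in the camera images.
- bracket: Fixed grey stand of the jolley arm: pivot column and, at -x, a C-shaped bracket with two level steel cheeks. Origin on the deck under the pivot, z up, +x towards the wheel centre 210 mm away. Upper cheek 52 x 52 mm, 18 mm thick, top at z 150 mm; a 12 mm gap where the index plate swings; lower cheek 8 mm thick, underside at z 112 mm, free below. 13 mm holes in both, one under the other.
- bracket_hole (a point): Centre of the mouth of the 13 mm hole in the upper cheek, at its top face (bracket frame: x = -70 mm, y = 0, z = 150 mm). The pin goes in here, straight down.
- swingarm (a joint): Angle of the arm about its upright pivot, rad: 0 when it points along the bracket's +x, over the wheel centre; grows as it swings out, clockwise seen from above. Range -0.30 to 0.80; starts 0.36 to 0.62 out. Turns with 1 to 2 N at the handle, stays where left. It carries the index plate, whose hole comes under the bracket's at an arm angle from -0.18 to 0.18 that is not measured (see pivot).
- pivot (a point): On the arm's pivot axis, at z 150 mm (boss to 158, bolt to 166 mm). Below it the index plate: 10 mm steel sector in the bracket's gap with one 13.5 mm hole 70 mm from the pivot, opposite the handle. It lies under the bracket's hole at all start angles. Slotted, it may be set up to 0.18 rad either way on the arm: find its hole by feel, or see it through the bracket's hole.
- handle (a point): Upright round black handle, 22 mm in diameter, fixed near the arm's free end, 240 mm from the pivot. The point is on its axis 184 mm above the deck; the post runs from 150 to 212 mm; the bar below it is 36 mm wide. Taken from above.
- pin: Quick-release ball-lock pin, steel, 0.14 kg, upright in one hole of the wooden block. Origin: centre of the underside of its shoulder (which seats on the cheek), z along its axis to the button. Shoulder: disc 32 mm wide, 5 mm thick; above it a ribbed grip 22 mm in diameter to z 36 mm, then a push button 16 mm in diameter, face at z 44 mm when out. Shank 12 mm in diameter.
- pin_tip (a point): Tip of the shank, on the pin's axis 69.5 mm below its origin; the last 3 mm taper to 8.4 mm. The nose (25 mm, tip to balls) goes through the upper cheek: stood in the bracket's hole, the pin rests with its tip on the index plate; when the plate's hole comes slowly under it (30 mm/s or less at the handle) it drops 6 mm onto its balls, and then stops the arm from swinging on.
- pin_balls (a point): On the pin's axis, level with its two balls, 42 mm below its origin. The balls stand out 16.4 mm across, from 39.5 to 44.5 mm below the origin: they catch on the rim of a 13 mm hole from either side. With the shoulder home on the upper cheek they lie just below the lower cheek.
- pin_button (a joint): Travel of the pin's button, m: 0 out, 0.006 fully in. A spring pushes it out, 2.5 N at first, 7 N fully in, about 8 N while the pin stands on its balls. The balls draw in with it and pass a 13 mm hole from about 0.0045 on; let go, they spring out. Pressed from above, the pin then slides down ahead of the fingers.
- pinblock: Fixed wooden block, 64 x 144 mm, 76 mm high, origin at the centre of its underside, long side along its y. Two 20 mm holes 40 mm either side of its centre: the quick-release pin stands in one, the spare pin in the other, shoulders on its top.
- sparepin: Bystander: spare plain pin with the same shank and shoulder but a solid domed head 22 mm in diameter, 29 mm high, no button. Origin under its shoulder.
- wheel: Fixed potter's wheel head, 250 mm in diameter, top 44 mm above the deck, with a white plaster hump mould up to 91 mm above the deck. Origin on the deck under its centre.
- bowl: Bystander: loose terracotta bowl, 116 mm across, 55 mm high. Origin under its centre.
- jar: Bystander: loose white jar with a steel lid, 72 mm across, 85 mm high. Origin under its centre.
- turner: Bystander: loose turning tool with a wooden handle, 190 mm long, lying on the deck. Origin near its middle.
There are look-alikes about, which are no part of the job. Leave any green, purple or red look-alike of the pin alone.

How it is judged:
By the outcome, as a careful person would: the job done as asked, in the order asked, and still so for the second after the job is handed in, with the robot touching nothing.
It also fails if it takes over 72 s, if anything falls off the work surface, if the arm or the gripper's body presses on something with over 40 N, if the wrist force passes 120 N, or if a joint passes its speed limit or range.

## Robot

A 7-joint arm with a two-finger parallel gripper is mounted at the origin on the work surface. World frame = base frame: x ahead of the robot, y to its left, z up, the work surface at z = 0. Lengths are in m, angles in degrees, forces in N, time in s.
With the tool pointing down it reaches from about 0.4 to 0.875 m from the base axis. Payload 6.5 kg.
Tool frame: the origin (TCP) lies between the finger pads; the fingertips stand 25 mm ahead of it and the grasp point (between the pads) lies 6 mm ahead of it; z points along the fingers, y is the line along which they close (so a half turn about z gives the same grasp; the last joint's range is limited). The gripper opens to 88 mm and grips with 3 to 60 N. Pads are 18 mm wide; open, the fingers measure 123 mm over their backs; the gripper's body (75 mm by 187 mm) begins 45 mm behind the grasp point.
Start: joints at [-79.423, 30.733, -0.252, 88.115, 0.149, 61.152, -4.079], TCP at [0.161, 0.63, 0.264] pointing down, gripper open.
Joint ranges: [-154.64, 154.64], [-21.42, 123.67], [-72.66, 72.17], [13.99, 137.28], [-74.86, 254.86], [10.95, 109.41], [-158.01, 158.01]. Speed limits (degrees/s): [136.94, 136.94, 180, 180, 180, 180, 180].

## Interface

Orientations are given as a 3x3 rotation matrix whose columns are the frame's x, y, z axes.
In Python, from station import r gives the robot as it stands.
- The arm moves only by the tool carry_out, never from a script. Its argument "commands" is a list of rows, each an object of numbers: "dx", "dy", "dz": the shift along the tool's x, y, z in units of 0.5 m (1.0 is 0.5 m); "rx", "ry", "rz": the turn, a rotation vector about the tool's x, y, z in units of pi/4 rad (1.0 is pi/4 rad). A call has 1 to 12 rows; each row is the pose to reach, as a shift and turn from the pose commanded when the call began, along the tool's axes at that moment; what a row does not reach only later rows make up. A row lasts 1/12 s, in which the tool goes at most 41.7 mm and 7.16 degrees, less where a joint would pass 70% of its speed; a pose out of reach is approached as far as the arm can. A call with a number of a shift or a turn outside -1 to 1 is refused whole. A call with a gripper value outside its range is refused whole. "jaw" is the closure, from -1 (fully open) to 1 (shut), set as the call begins (left out, the last holds). The fingers move at their own pace and stop on an object; the grip force is fixed at half the most. Time passes only in rows, so rows that repeat a pose let the fingers close. It gives the time, the measured TCP pose, the force, the opening and the grip force at its end, in the units of the state.
- r.get_state(): the state, without advancing time (a new reading comes with each control period).
- r.capture(name): name is "side" or "top" or "wrist"; returns the picture (384x512x3 uint8, red, green, blue); there is no depth.
- r.camera_model(name): a dict with "camera_matrix" (3x3 intrinsics, pixels), "xyz" and "rotation" of the camera in the world. Camera axes: x right, y down, z forward; pixel columns grow to the right and rows downward; lengths in m; the calibration is good to about 2 mm. A picture is of the moment at which its call begins: read the wrist's pose just before it. camera_model takes no time and is no camera call; for the wrist camera it gives the pose at the moment of the call.
- r.job_done(): hands the job in; it is judged then, once.
The state is a dict: "clock": time; "joints": joint angles; "dq": joint speeds; "effort": joint torques, N m; "tool_pos": TCP position; "eef_rot": TCP orientation; "ft_force": force on the tool from outside, world axes, zero at the start; "torque": the same for the moment, N m; "gripper_width": finger opening in m; "grasp_force": force on a finger pad.
Only numpy, scipy, OpenCV 4.12 (cv2) and the standard library are available. Lean on these libraries where they do the work, as an engineer would, in place of code of your own. Each camera call takes 0.05 s, during which the arm holds its last target. There are 200 camera calls.

## Working session

There is one attempt and no reset: what is moved stays moved. The work goes in short steps, Python scripts to look and compute and a tool call to move; the robot and the scene stay as the last step left them, time stands still between calls to the robot, and variables do not carry over. Pictures are saved under pics/ and viewed, at most 10 in all, crops included, and the job is handed in when it is done.

Besides the shell and the picture viewer there is one more tool, called as a command line: name --argument value ..., lists and objects as JSON in quotes. carry_out: Moves the arm, as the interface text tells. Its arguments: {"type":"object","properties":{"commands":{"type":"array"},"jaw":{"type":"number"}},"required":["commands"]}

```bash
mkdir -p pics; ls
python3 - <<'E'
from station import r
import cv2,numpy as np
s=r.get_state(); print(s['clock'],s['tool_pos'],s['eef_rot'],s['gripper_width'])
for n in ['side','top','wrist']:
    m=r.camera_model(n); print(n,np.round(m['camera_matrix'],1).tolist(),np.round(m['xyz'],4),np.round(m['rotation'],4).tolist())
a=r.capture('top');b=r.capture('side')
cv2.imwrite('pics/top.png',a[...,::-1]);cv2.imwrite('pics/side.png',b[...,::-1])
E
```

```text
pics
0.0 [0.16120063 0.62907936 0.26284651] [[-9.68734220e-01  2.48100648e-01 -2.81123057e-04]
 [ 2.48100753e-01  9.68732638e-01 -1.75857733e-03]
 [-1.63971093e-04 -1.77334088e-03 -9.99998414e-01]] 0.08804869624623504
side [[459.3, 0.0, 255.7], [0.0, 459.3, 193.5], [0.0, 0.0, 1.0]] [ 0.2651 -1.1614  0.996 ] [[0.9715, -0.1438, 0.1886], [-0.2371, -0.5695, 0.7871], [-0.0058, -0.8093, -0.5873]]
top [[394.0, 0.0, 248.3], [0.0, 394.0, 191.0], [0.0, 0.0, 1.0]] [ 0.2883 -0.002   1.471 ] [[-0.0868, -0.9754, 0.2027], [-0.9962, 0.0851, -0.0173], [-0.0004, -0.2034, -0.9791]]
wrist [[339.1, 0.0, 260.5], [0.0, 339.1, 191.0], [0.0, 0.0, 1.0]] [0.0897 0.6481 0.3835] [[0.2492, 0.9272, 0.2795], [0.9685, -0.2381, -0.0736], [-0.0017, 0.289, -0.9573]]
```

View pics/top.png

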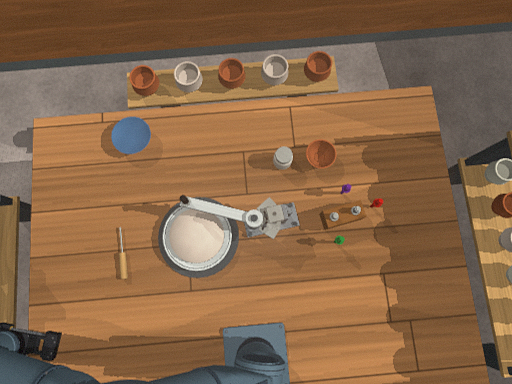

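View pics/side.png

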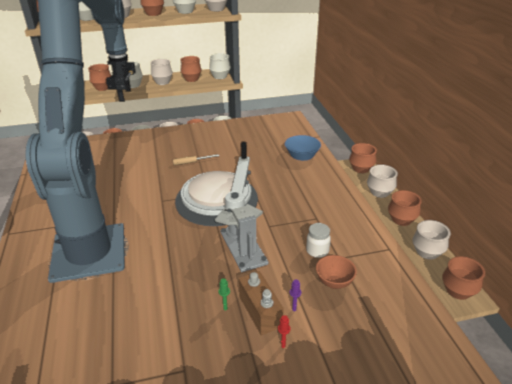

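Top view: handle (184,200), pivot (254,218), bracket (277,214), block pins at (335,216) and (356,211). The look-alikes are red (378,203), green (340,240) and purple (347,188), all outside the block. One close crop should show which block pin has the button.

```bash
cat > h.py <<'E'
from station import r
import cv2,numpy as np
def ray(n,u,v,z,m=None):
    m=m or r.camera_model(n);K=np.array(m['camera_matrix']);R=np.array(m['rotation']);c=np.array(m['xyz'])
    d=R@np.linalg.solve(K,[u,v,1.]);return c+d*(z-c[2])/d[2]
def proj(n,p,m=None):
    m=m or r.camera_model(n);q=np.array(m['camera_matrix'])@np.array(m['rotation']).T@(np.array(p)-np.array(m['xyz']));return q[:2]/q[2]
def totool(d):
    R=np.array(r.get_state()['eef_rot']);return R.T@np.array(d)/0.5
E
python3 - <<'E'
from h import *
a=cv2.imread('pics/top.png');b=cv2.imread('pics/side.png')
A=cv2.resize(a[170:250,170:390],None,fx=3.6,fy=3.6,interpolation=cv2.INTER_CUBIC)
B=cv2.resize(b[190:330,215:315],None,fx=2.1,fy=2.1,interpolation=cv2.INTER_CUBIC)
B2=cv2.resize(b[260:330,230:300],None,fx=4.2,fy=4.2,interpolation=cv2.INTER_CUBIC)
o=np.zeros((590,795,3),np.uint8);o[:A.shape[0],:A.shape[1]]=A[:,:795];o[290:290+B.shape[0],:B.shape[1]]=B;o[290:290+B2.shape[0],300:300+B2.shape[1]]=B2
cv2.imwrite('pics/crop.png',o)
for nm,u,v,z in [('handle',184,200,.212),('pivot',254,218,.166),('wheel',197,238,.08),('pinA',335,216,.115),('pinB',356,211,.115),('hole',277,214,.15),('jar',284,157,.085),('bowl',321,154,.05)]:
    print(nm,np.round(ray('top',u,v,z),3))
E
```

```text
handle [0.537 0.186 0.212]
pivot [ 0.465 -0.036  0.166]
wheel [0.424 0.168 0.08 ]
pinA [ 0.455 -0.318  0.115]
pinB [ 0.466 -0.393  0.115]
hole [ 0.474 -0.115  0.15 ]
jar [ 0.69  -0.168  0.085]
bowl [ 0.7   -0.311  0.05 ]
```

View pics/crop.png

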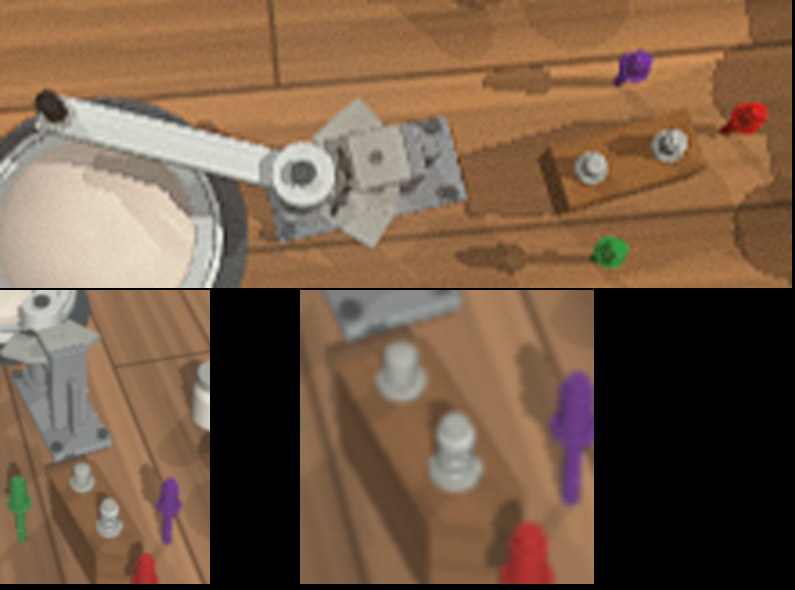

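Side crop: the block pin farther from the bracket, top view (356,210), has a narrower button on its grip, so it is the quick-release pin. The one at (335,216) has the plain domed head, so it is the spare. Next I'll go over the bracket to take a wrist picture.

```bash
cat >> h.py <<'E'
def goto(p,yaw=None,base=None):
    """shift/turn in command units from current pose to tool pointing down with y axis at yaw (deg)"""
    from scipy.spatial.transform import Rotation as Ro
    s=r.get_state();R=np.array(s['eef_rot']);sh=R.T@(np.array(p)-s['tool_pos'])/0.5
    rv=np.zeros(3)
    if yaw is not None:
        a=np.deg2rad(yaw);y=np.array([np.cos(a),np.sin(a),0]);z=np.array([0,0,-1.]);T=np.column_stack([np.cross(y,z),y,z])
        rv=Ro.from_matrix(R.T@T).as_rotvec()/(np.pi/4)
    print(np.round(sh,4),np.round(rv,4))
E
python3 - <<'E'
from h import *
for nm,u,v,z in [('handle',183,197.8,.212),('pivot',253.9,218.1,.166),('pinB',355.8,210.3,.12),('pinA',334.5,216,.1),('hole',274.7,213.6,.15),('purple',347,188,.11),('red',378,203,.11),('green',340,240,.11)]:
    print(nm,np.round(ray('top',u,v,z),3))
goto([.45,.33,.33],40); goto([.479,-.105,.33],8)
E
```

```text
handle [0.545 0.189 0.212]
pivot [ 0.465 -0.036  0.166]
pinB [ 0.467 -0.391  0.12 ]
pinA [ 0.457 -0.32   0.1  ]
hole [ 0.476 -0.108  0.15 ]
purple [ 0.55  -0.374  0.11 ]
red [ 0.488 -0.475  0.11 ]
green [ 0.371 -0.325  0.11 ]
[-0.708  -0.4365 -0.1334] [-0.0018  0.0008  0.7918]
[-0.9801 -1.2649 -0.1321] [-1.6000e-03  1.3000e-03  1.5029e+00]
```

carry_out --commands '[{"dx": -0.7,"dy": -0.44,"dz": -0.13,"rz": 0.8},{"dx": -0.7,"dy": -0.44,"dz": -0.13,"rz": 0.8},{"dx": -0.7,"dy": -0.44,"dz": -0.13,"rz": 0.8},{"dx": -0.7,"dy": -0.44,"dz": -0.13,"rz": 0.8},{"dx": -0.7,"dy": -0.44,"dz": -0.13,"rz": 0.8},{"dx": -0.7,"dy": -0.44,"dz": -0.13,"rz": 0.8},{"dx": -0.7,"dy": -0.44,"dz": -0.13,"rz": 0.8},{"dx": -0.7,"dy": -0.44,"dz": -0.13,"rz": 0.8},{"dx": -0.7,"dy": -0.44,"dz": -0.13,"rz": 0.8},{"dx": -0.7,"dy": -0.44,"dz": -0.13,"rz": 0.8},{"dx": -0.7,"dy": -0.44,"dz": -0.13,"rz": 0.8}]' --jaw -0.3

```text
validation failed for argument at $.co...
```

Run:
```python
from h import *
s=r.get_state();print(s['clock'],s['tool_pos'],s['gripper_width'])
goto([.479,-.105,.33],8)
```

```text
0.1 [0.16120677 0.62917189 0.26294271] 0.0884046566496006
[-0.9801 -1.2649 -0.1321] [-1.6000e-03  1.3000e-03  1.5029e+00]
```

carry_out --commands '[{"dx": -0.7,"dy": -0.44,"dz": -0.13,"rx": 0,"ry": 0,"rz": 0.8}]' --jaw -0.3

```text
clock: 0.18
tool_pos: [0.1817, 0.6033, 0.2681]
eef_rot: [[-0.934, 0.356, -0.006], [0.356, 0.934, 0.001], [0.006, -0.002, -1.0]]
ft_force: [-0.8, 0.4, 0.7]
gripper_width: 0.0837
grasp_force: 0.0
```

Run:
```python
from h import *
goto([.45,.33,.33],40)
```

```text
[-0.6955 -0.3196 -0.1272] [-0.0038 -0.0065  0.6471]
```

carry_out --commands '[{"dx": -0.69,"dy": -0.32,"dz": -0.13,"rx": 0,"ry": 0,"rz": 0.65},{"dx": -0.69,"dy": -0.32,"dz": -0.13,"rx": 0,"ry": 0,"rz": 0.65},{"dx": -0.69,"dy": -0.32,"dz": -0.13,"rx": 0,"ry": 0,"rz": 0.65},{"dx": -0.69,"dy": -0.32,"dz": -0.13,"rx": 0,"ry": 0,"rz": 0.65},{"dx": -0.69,"dy": -0.32,"dz": -0.13,"rx": 0,"ry": 0,"rz": 0.65},{"dx": -0.69,"dy": -0.32,"dz": -0.13,"rx": 0,"ry": 0,"rz": 0.65},{"dx": -0.69,"dy": -0.32,"dz": -0.13,"rx": 0,"ry": 0,"rz": 0.65},{"dx": -0.69,"dy": -0.32,"dz": -0.13,"rx": 0,"ry": 0,"rz": 0.65},{"dx": -0.69,"dy": -0.32,"dz": -0.13,"rx": 0,"ry": 0,"rz": 0.65},{"dx": -0.69,"dy": -0.32,"dz": -0.13,"rx": 0,"ry": 0,"rz": 0.65}]'

```text
clock: 1.02
tool_pos: [0.4569, 0.3179, 0.3364]
eef_rot: [[-0.625, 0.78, 0.004], [0.78, 0.625, -0.002], [-0.004, 0.002, -1.0]]
ft_force: [-0.1, -0.3, 0.5]
gripper_width: 0.0573
grasp_force: 0.0
```

Run:
```python
from h import *
s=r.get_state();print(s['clock'],s['tool_pos'],s['gripper_width'])
goto([.479,-.105,.33],8)
```

```text
1.0167 [0.4569279  0.31790785 0.33642425] 0.05725312267004712
[-0.6877 -0.4944  0.0145] [0.0033 0.004  0.6822]
```

carry_out --commands '[{"dx": -0.69,"dy": -0.49,"dz": 0.01,"rx": 0,"ry": 0,"rz": 0.68},{"dx": -0.69,"dy": -0.49,"dz": 0.01,"rx": 0,"ry": 0,"rz": 0.68},{"dx": -0.69,"dy": -0.49,"dz": 0.01,"rx": 0,"ry": 0,"rz": 0.68},{"dx": -0.69,"dy": -0.49,"dz": 0.01,"rx": 0,"ry": 0,"rz": 0.68},{"dx": -0.69,"dy": -0.49,"dz": 0.01,"rx": 0,"ry": 0,"rz": 0.68},{"dx": -0.69,"dy": -0.49,"dz": 0.01,"rx": 0,"ry": 0,"rz": 0.68},{"dx": -0.69,"dy": -0.49,"dz": 0.01,"rx": 0,"ry": 0,"rz": 0.68},{"dx": -0.69,"dy": -0.49,"dz": 0.01,"rx": 0,"ry": 0,"rz": 0.68},{"dx": -0.69,"dy": -0.49,"dz": 0.01,"rx": 0,"ry": 0,"rz": 0.68},{"dx": -0.69,"dy": -0.49,"dz": 0.01,"rx": 0,"ry": 0,"rz": 0.68},{"dx": -0.69,"dy": -0.49,"dz": 0.01,"rx": 0,"ry": 0,"rz": 0.68},{"dx": -0.69,"dy": -0.49,"dz": 0.01,"rx": 0,"ry": 0,"rz": 0.68}]'

```text
clock: 2.02
tool_pos: [0.4797, -0.1007, 0.3301]
eef_rot: [[-0.144, 0.99, -0.0], [0.99, 0.144, -0.001], [-0.001, -0.0, -1.0]]
ft_force: [-0.1, 0.9, 0.0]
gripper_width: 0.0573
grasp_force: 0.0
```

Run:
```python
from h import *
import json
s=r.get_state();m=r.camera_model('wrist');a=r.capture('wrist')
cv2.imwrite('pics/w1.png',a[...,::-1])
json.dump({k:np.array(v).tolist() for k,v in m.items() if k in('camera_matrix','xyz','rotation')},open('w1.json','w'))
print(s['clock'],s['tool_pos'],s['eef_rot'],m['xyz'])
for p in [(.476,-.108,.15),(.465,-.036,.166)]: print(proj('wrist',p,m))
goto([.467,-.391,.25],8)
```

```text
2.0167 [ 0.47970665 -0.10074885  0.33011703] [[-1.43993430e-01  9.89578620e-01 -2.17645100e-04]
 [ 9.89578217e-01  1.43993160e-01 -9.59924881e-04]
 [-9.18581733e-04 -3.53599726e-04 -9.99999516e-01]] [ 0.46957864 -0.0267382   0.45069206]
[254.65681061 181.06999604]
[253.15001569  99.49086087]
[-0.5754 -0.1119  0.1598] [-0.0008 -0.0003  0.0108]
```

View pics/w1.png

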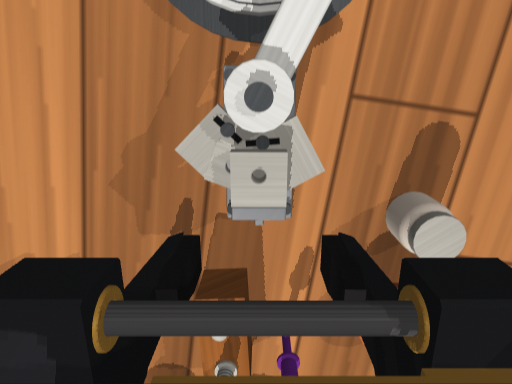

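Wrist view: bracket hole at (259,176), pivot bolt at (259,97). The plate hole peeks out at the left edge of the cheek, about (230,166).

Run:
```python
from h import *
import json
m=json.load(open('w1.json'))
a=cv2.imread('pics/w1.png');cv2.imwrite('pics/c2.png',cv2.resize(a[80:230,170:335],None,fx=4,fy=4,interpolation=cv2.INTER_CUBIC))
H=ray('w',259,176,.15,m);P=ray('w',259,97,.166,m);Q=ray('w',230,166,.131,m);hb=ray('w',320,0,.15,m)
print(H,P,Q,np.linalg.norm(H[:2]-P[:2]),np.linalg.norm(Q[:2]-P[:2]))
ang=lambda d:np.degrees(np.arctan2(d[1],d[0]))
print(ang((H-P)[:2]),ang((Q-P)[:2]))
```

```text
[ 0.47926767 -0.10267969  0.15      ] [ 0.46941961 -0.03339484  0.166     ] [ 0.45082095 -0.10163556  0.131     ] 0.06998124287393993 0.07072980733085871
-81.91024430643142 -105.24538948500975
```

View pics/c2.png

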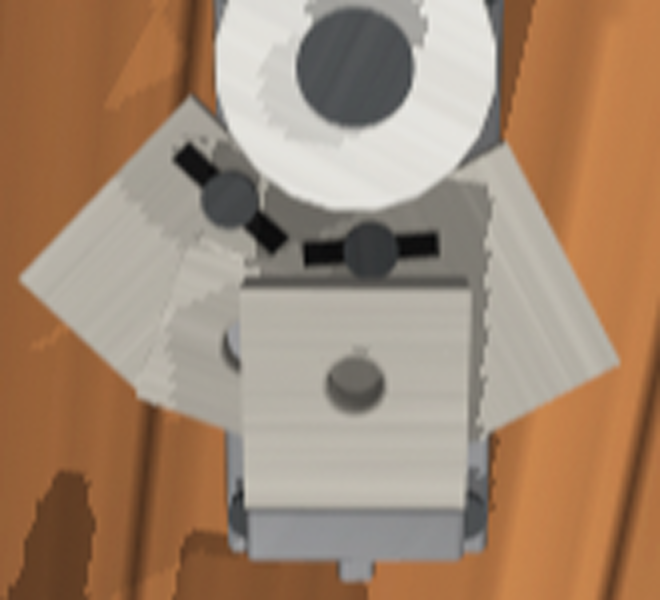

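carry_out --commands '[{"dx": -0.57,"dy": -0.11,"dz": 0.16,"rx": 0,"ry": 0,"rz": 0},{"dx": -0.57,"dy": -0.11,"dz": 0.16,"rx": 0,"ry": 0,"rz": 0},{"dx": -0.57,"dy": -0.11,"dz": 0.16,"rx": 0,"ry": 0,"rz": 0},{"dx": -0.57,"dy": -0.11,"dz": 0.16,"rx": 0,"ry": 0,"rz": 0},{"dx": -0.57,"dy": -0.11,"dz": 0.16,"rx": 0,"ry": 0,"rz": 0},{"dx": -0.57,"dy": -0.11,"dz": 0.16,"rx": 0,"ry": 0,"rz": 0},{"dx": -0.57,"dy": -0.11,"dz": 0.16,"rx": 0,"ry": 0,"rz": 0},{"dx": -0.57,"dy": -0.11,"dz": 0.16,"rx": 0,"ry": 0,"rz": 0},{"dx": -0.57,"dy": -0.11,"dz": 0.16,"rx": 0,"ry": 0,"rz": 0}]'

```text
clock: 2.82
tool_pos: [0.468, -0.3887, 0.2487]
eef_rot: [[-0.148, 0.989, -0.002], [0.989, 0.148, 0.0], [0.001, -0.002, -1.0]]
ft_force: [-0.3, -0.6, -0.3]
gripper_width: 0.0573
grasp_force: 0.0
```

The plate hole's left edge is at (226,166), which puts its centre near (233,166). The arm therefore needs about 0.36 rad of inward swing. Next I'll look at the pin.

Run:
```python
from h import *
s=r.get_state();m=r.camera_model('wrist');a=r.capture('wrist')
u,v=proj('w',(.467,-.391,.12),m).astype(int);print(u,v)
y0=max(v-80,0);x0=max(u-100,0);c=a[y0:y0+200,x0:x0+260,::-1];print(x0,y0,s['tool_pos'])
cv2.imwrite('pics/w2.png',cv2.resize(c,None,fx=3,fy=3))
import json
json.dump({k:np.array(v).tolist() for k,v in m.items() if k in('camera_matrix','xyz','rotation')},open('w2.json','w'))
```

```text
258 193
158 113 [ 0.46802158 -0.38869721  0.24871784]
```

View pics/w2.png

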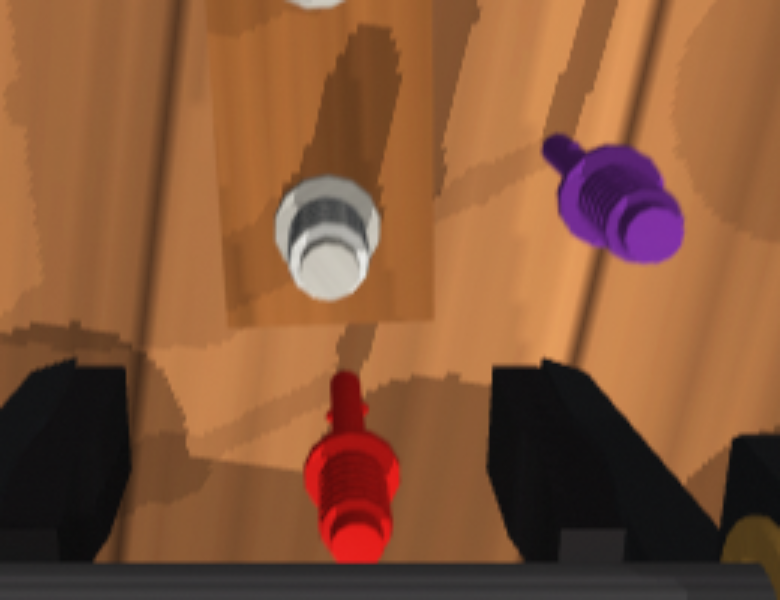

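The pin's button face centre is at crop (330,270), which is image (268,203). The red and purple look-alikes are clear of the fingers.

Run:
```python
from h import *
import json
m=json.load(open('w2.json'))
p=ray('w',268,203,.12,m);print(p)
print(ray('w',158+327/3,113+222/3,.081,m))
goto([p[0],p[1],.109],8)
```

```text
[ 0.47567563 -0.39784916  0.12      ]
[ 0.47529962 -0.39618079  0.081     ]
[-0.0248  0.0099  0.2804] [-0.0012 -0.0023  0.0142]
```

carry_out --commands '[{"dx": -0.023,"dy": 0.01,"dz": 0.06,"rx": 0,"ry": 0,"rz": 0.014},{"dx": -0.023,"dy": 0.01,"dz": 0.13,"rx": 0,"ry": 0,"rz": 0.014},{"dx": -0.023,"dy": 0.01,"dz": 0.2,"rx": 0,"ry": 0,"rz": 0.014},{"dx": -0.023,"dy": 0.01,"dz": 0.25,"rx": 0,"ry": 0,"rz": 0.014},{"dx": -0.023,"dy": 0.01,"dz": 0.28,"rx": 0,"ry": 0,"rz": 0.014},{"dx": -0.023,"dy": 0.01,"dz": 0.28,"rx": 0,"ry": 0,"rz": 0.014}]'

```text
clock: 3.37
tool_pos: [0.4756, -0.3942, 0.1075]
eef_rot: [[-0.143, 0.99, -0.003], [0.99, 0.143, 0.005], [0.005, -0.002, -1.0]]
ft_force: [-0.4, -0.2, 0.1]
gripper_width: 0.0573
grasp_force: 0.0
```

carry_out --commands '[{"dx": 0,"dy": 0,"dz": 0,"rx": 0,"ry": 0,"rz": 0},{"dx": 0,"dy": 0,"dz": 0,"rx": 0,"ry": 0,"rz": 0},{"dx": 0,"dy": 0,"dz": 0,"rx": 0,"ry": 0,"rz": 0},{"dx": 0,"dy": 0,"dz": 0,"rx": 0,"ry": 0,"rz": 0},{"dx": 0,"dy": 0,"dz": 0,"rx": 0,"ry": 0,"rz": 0},{"dx": 0,"dy": 0,"dz": 0,"rx": 0,"ry": 0,"rz": 0},{"dx": 0,"dy": 0,"dz": 0,"rx": 0,"ry": 0,"rz": 0}]' --jaw 1

```text
clock: 3.95
tool_pos: [0.4755, -0.3988, 0.111]
eef_rot: [[-0.139, 0.99, 0.001], [0.99, 0.139, -0.0], [-0.001, 0.001, -1.0]]
ft_force: [-0.7, 0.7, 6.5]
gripper_width: 0.0212
grasp_force: 30.0
```

carry_out --commands '[{"dx": 0,"dy": 0,"dz": -0.05,"rx": 0,"ry": 0,"rz": 0},{"dx": 0,"dy": 0,"dz": -0.12,"rx": 0,"ry": 0,"rz": 0},{"dx": 0,"dy": 0,"dz": -0.2,"rx": 0,"ry": 0,"rz": 0},{"dx": 0,"dy": 0,"dz": -0.28,"rx": 0,"ry": 0,"rz": 0},{"dx": 0,"dy": 0,"dz": -0.34,"rx": 0,"ry": 0,"rz": 0},{"dx": 0,"dy": 0,"dz": -0.34,"rx": 0,"ry": 0,"rz": 0}]'

```text
clock: 4.45
tool_pos: [0.477, -0.4011, 0.2867]
eef_rot: [[-0.138, 0.99, 0.008], [0.99, 0.138, -0.006], [-0.007, 0.007, -1.0]]
ft_force: [0.6, -1.9, -1.2]
gripper_width: 0.0211
grasp_force: 30.0
```

Run:
```python
from h import *
s=r.get_state();print(s['tool_pos'],s['gripper_width'],s['ft_force'])
p=s['tool_pos']
goto([.4795,-.1027,.28],8)
```

```text
[ 0.47700208 -0.40110468  0.2867382 ] 0.02114723909813923 [ 0.57029839 -1.9442596  -1.17455994]
[0.5905 0.0874 0.0099] [ 0.0094  0.009  -0.001 ]
```

carry_out --commands '[{"dx": 0.07,"dy": 0.01,"dz": 0,"rx": 0,"ry": 0,"rz": 0},{"dx": 0.15,"dy": 0.022,"dz": 0,"rx": 0,"ry": 0,"rz": 0},{"dx": 0.23,"dy": 0.034,"dz": 0,"rx": 0,"ry": 0,"rz": 0},{"dx": 0.31,"dy": 0.046,"dz": 0,"rx": 0,"ry": 0,"rz": 0},{"dx": 0.39,"dy": 0.058,"dz": 0,"rx": 0,"ry": 0,"rz": 0},{"dx": 0.47,"dy": 0.07,"dz": 0,"rx": 0,"ry": 0,"rz": 0},{"dx": 0.54,"dy": 0.08,"dz": 0,"rx": 0,"ry": 0,"rz": 0},{"dx": 0.59,"dy": 0.088,"dz": 0,"rx": 0,"ry": 0,"rz": 0},{"dx": 0.59,"dy": 0.088,"dz": 0,"rx": 0,"ry": 0,"rz": 0},{"dx": 0.59,"dy": 0.088,"dz": 0,"rx": 0,"ry": 0,"rz": 0},{"dx": 0.59,"dy": 0.088,"dz": 0,"rx": 0,"ry": 0,"rz": 0}]'

```text
clock: 5.37
tool_pos: [0.4773, -0.1009, 0.2798]
eef_rot: [[-0.139, 0.99, -0.001], [0.99, 0.139, -0.001], [-0.0, -0.001, -1.0]]
ft_force: [0.0, -0.8, -1.1]
gripper_width: 0.0211
grasp_force: 30.0
```

Run:
```python
from h import *
import json
s=r.get_state();m=r.camera_model('wrist');a=r.capture('wrist')
m={k:np.array(v).tolist() for k,v in m.items() if k in('camera_matrix','xyz','rotation')};json.dump(m,open('w3.json','w'))
print(s['tool_pos'],s['eef_rot'])
S=np.array(s['tool_pos']);R=np.array(s['eef_rot'])
for d in (.031,.031+.0695): print(proj('w',S+R@[0,0,d],m))
print(proj('w',(.4793,-.1027,.15),m))
u,v=proj('w',(.4793,-.1027,.15),m).astype(int);x0,y0=u-100,max(v-90,0)
c=a[y0:y0+190,x0:x0+260,::-1];print(x0,y0)
cv2.imwrite('pics/w3.png',cv2.resize(c,None,fx=3,fy=3,interpolation=cv2.INTER_CUBIC))
```

```text
[ 0.47734072 -0.10091389  0.27980343] [[-1.38508224e-01  9.90361043e-01 -6.90617857e-04]
 [ 9.90361194e-01  1.38507880e-01 -5.22955304e-04]
 [-4.22258545e-04 -7.56394735e-04 -9.99999625e-01]]
[259.14047317 247.31950602]
[259.44592818 202.12047079]
[261.85203244 192.42235263]
161 102
```

View pics/w3.png

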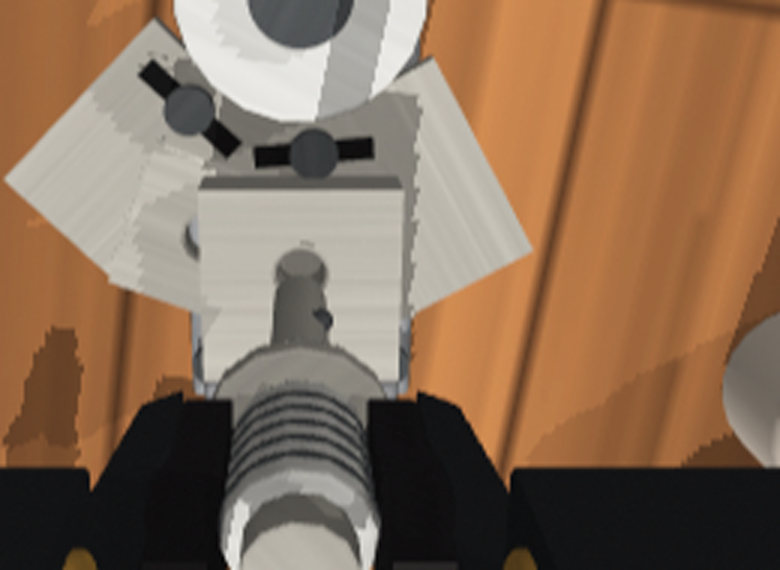

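Wrist view: the hole is at about (261.3,192.7) and the shank axis at u≈261, with the tip about 2 mm short of the hole towards the pivot. I'll shift and descend gently.

carry_out --commands '[{"dx": -0.0046,"dy": 0.001,"dz": 0,"rx": 0,"ry": 0,"rz": 0},{"dx": -0.0046,"dy": 0.001,"dz": 0.02,"rx": 0,"ry": 0,"rz": 0},{"dx": -0.0046,"dy": 0.001,"dz": 0.04,"rx": 0,"ry": 0,"rz": 0},{"dx": -0.0046,"dy": 0.001,"dz": 0.05,"rx": 0,"ry": 0,"rz": 0},{"dx": -0.0046,"dy": 0.001,"dz": 0.06,"rx": 0,"ry": 0,"rz": 0},{"dx": -0.0046,"dy": 0.001,"dz": 0.066,"rx": 0,"ry": 0,"rz": 0},{"dx": -0.0046,"dy": 0.001,"dz": 0.072,"rx": 0,"ry": 0,"rz": 0},{"dx": -0.0046,"dy": 0.001,"dz": 0.072,"rx": 0,"ry": 0,"rz": 0},{"dx": -0.0046,"dy": 0.001,"dz": 0.072,"rx": 0,"ry": 0,"rz": 0}]'

```text
clock: 6.17
tool_pos: [0.4784, -0.1025, 0.2441]
eef_rot: [[-0.139, 0.99, -0.0], [0.99, 0.139, -0.0], [-0.0, -0.0, -1.0]]
ft_force: [-1.0, 0.2, -2.6]
gripper_width: 0.0211
grasp_force: 30.0
```

carry_out --commands '[{"dx": 0,"dy": 0,"dz": 0.006,"rx": 0,"ry": 0,"rz": 0},{"dx": 0,"dy": 0,"dz": 0.012,"rx": 0,"ry": 0,"rz": 0},{"dx": 0,"dy": 0,"dz": 0.018,"rx": 0,"ry": 0,"rz": 0},{"dx": 0,"dy": 0,"dz": 0.018,"rx": 0,"ry": 0,"rz": 0}]'

```text
clock: 6.5
tool_pos: [0.4789, -0.1027, 0.2354]
eef_rot: [[-0.139, 0.99, 0.001], [0.99, 0.139, -0.0], [-0.0, 0.001, -1.0]]
ft_force: [-1.9, -0.9, 3.2]
gripper_width: 0.0211
grasp_force: 30.0
```

carry_out --commands '[{"dx": 0,"dy": 0,"dz": 0.002,"rx": 0,"ry": 0,"rz": 0},{"dx": 0,"dy": 0,"dz": 0.004,"rx": 0,"ry": 0,"rz": 0}]'

```text
clock: 6.67
tool_pos: [0.4797, -0.1032, 0.2349]
eef_rot: [[-0.139, 0.99, 0.002], [0.99, 0.139, -0.0], [-0.0, 0.002, -1.0]]
ft_force: [-5.1, -0.6, 24.5]
gripper_width: 0.0208
grasp_force: 30.2
```

Contact is at the height expected for the index plate. I'll back off a little and release.

carry_out --commands '[{"dx": 0,"dy": 0,"dz": -0.004,"rx": 0,"ry": 0,"rz": 0},{"dx": 0,"dy": 0,"dz": -0.004,"rx": 0,"ry": 0,"rz": 0}]'

```text
clock: 6.83
tool_pos: [0.4788, -0.1026, 0.2355]
eef_rot: [[-0.139, 0.99, 0.001], [0.99, 0.139, 0.0], [-0.0, 0.001, -1.0]]
ft_force: [-0.6, -1.2, -0.7]
gripper_width: 0.0211
grasp_force: 30.0
```

carry_out --commands '[{"dx": 0,"dy": 0,"dz": 0,"rx": 0,"ry": 0,"rz": 0},{"dx": 0,"dy": 0,"dz": 0,"rx": 0,"ry": 0,"rz": 0},{"dx": 0,"dy": 0,"dz": 0,"rx": 0,"ry": 0,"rz": 0},{"dx": 0,"dy": 0,"dz": 0,"rx": 0,"ry": 0,"rz": 0},{"dx": 0,"dy": 0,"dz": 0,"rx": 0,"ry": 0,"rz": 0},{"dx": 0,"dy": 0,"dz": 0,"rx": 0,"ry": 0,"rz": 0}]' --jaw -0.3

```text
clock: 7.33
tool_pos: [0.4786, -0.1024, 0.2351]
eef_rot: [[-0.139, 0.99, 0.0], [0.99, 0.139, -0.0], [-0.0, 0.0, -1.0]]
ft_force: [-0.1, 0.1, 0.2]
gripper_width: 0.0568
grasp_force: 0.0
```

carry_out --commands '[{"dx": 0,"dy": 0,"dz": -0.05,"rx": 0,"ry": 0,"rz": 0},{"dx": 0,"dy": 0,"dz": -0.12,"rx": 0,"ry": 0,"rz": 0},{"dx": 0,"dy": 0,"dz": -0.18,"rx": 0,"ry": 0,"rz": 0},{"dx": 0,"dy": 0,"dz": -0.2,"rx": 0,"ry": 0,"rz": 0},{"dx": 0,"dy": 0,"dz": -0.2,"rx": 0,"ry": 0,"rz": 0}]'

```text
clock: 7.75
tool_pos: [0.48, -0.1027, 0.3375]
eef_rot: [[-0.139, 0.99, 0.005], [0.99, 0.139, 0.0], [-0.0, 0.005, -1.0]]
ft_force: [0.6, -0.2, -1.0]
gripper_width: 0.0574
grasp_force: 0.0
```

Run:
```python
from h import *
s=r.get_state();S=s['tool_pos'];a=r.capture('wrist');b=r.capture('side');t=r.capture('top')
B=cv2.resize(b[135:285,200:300,::-1],None,fx=3,fy=3,interpolation=cv2.INTER_CUBIC)
A=cv2.resize(a[60:384,130:390,::-1],None,fx=1.5,fy=1.5)
o=np.zeros((590,795,3),np.uint8);o[:B.shape[0],:300]=B;o[:A.shape[0],310:310+A.shape[1]]=A;cv2.imwrite('pics/v4.png',o)
print(s['clock'],S)
P=np.array([.4694,-.0334])
# handle from w1/top: top view estimate, corrected to 240 mm radius
h=np.array([.545,.189])-P;print(np.linalg.norm(h),np.degrees(np.arctan2(h[1],h[0])))
h=P+h/np.linalg.norm(h)*.24;print(h)
goto([*h,.30],8)
```

```text
7.75 [ 0.48000359 -0.10270244  0.33749255]
0.23489810556920207 71.22566172995722
[0.546642   0.19383044]
[0.5668 0.2189 0.0674] [-0.0027 -0.0007  0.0003]
```

View pics/v4.png

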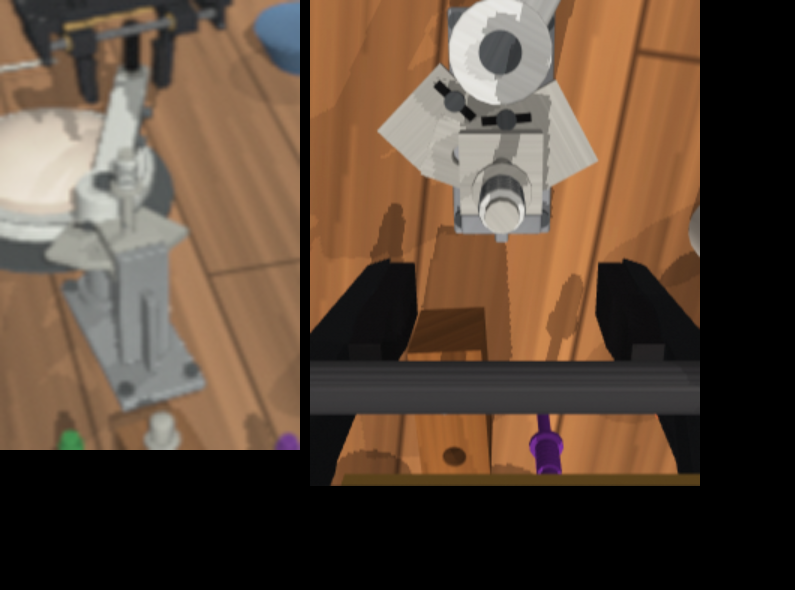

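The pin stands upright in the bracket hole. Now the handle.

carry_out --commands '[{"dx": 0.07,"dy": 0.027,"dz": 0,"rx": 0,"ry": 0,"rz": 0.06},{"dx": 0.14,"dy": 0.054,"dz": 0,"rx": 0,"ry": 0,"rz": 0.15},{"dx": 0.21,"dy": 0.08,"dz": 0,"rx": 0,"ry": 0,"rz": 0.24},{"dx": 0.28,"dy": 0.11,"dz": 0,"rx": 0,"ry": 0,"rz": 0.33},{"dx": 0.35,"dy": 0.135,"dz": 0,"rx": 0,"ry": 0,"rz": 0.42},{"dx": 0.42,"dy": 0.16,"dz": 0,"rx": 0,"ry": 0,"rz": 0.5},{"dx": 0.49,"dy": 0.19,"dz": 0.03,"rx": 0,"ry": 0,"rz": 0.6},{"dx": 0.565,"dy": 0.218,"dz": 0.06,"rx": 0,"ry": 0,"rz": 0.6},{"dx": 0.565,"dy": 0.218,"dz": 0.067,"rx": 0,"ry": 0,"rz": 0.6},{"dx": 0.565,"dy": 0.218,"dz": 0.067,"rx": 0,"ry": 0,"rz": 0.6}]' --jaw -1

```text
clock: 8.73
tool_pos: [0.5453, 0.1948, 0.2977]
eef_rot: [[0.321, 0.947, -0.006], [0.947, -0.321, -0.003], [-0.005, -0.004, -1.0]]
ft_force: [-0.5, -1.0, 0.5]
gripper_width: 0.0883
grasp_force: 0.0
```

Run:
```python
from h import *
import json
s=r.get_state();m=r.camera_model('wrist');a=r.capture('wrist')
m={k:np.array(v).tolist() for k,v in m.items() if k in('camera_matrix','xyz','rotation')};json.dump(m,open('w5.json','w'))
print(s['clock'],s['tool_pos'],s['eef_rot'])
u,v=proj('w',(.5466,.1938,.212),m);print(u,v)
# dark blob near the expected handle top
g=a.max(2);x0,y0=int(u)-40,int(v)-35;c=(g[y0:y0+70,x0:x0+80]<60).astype(np.uint8)
n,l,st,ce=cv2.connectedComponentsWithStats(c);print([(st[i].tolist(),(ce[i]+[x0,y0]).tolist()) for i in range(1,n) if st[i][4]>50])
cv2.imwrite('pics/w5.png',a[...,::-1])
```

```text
8.7333 [0.54532427 0.19477321 0.29770069] [[ 0.32098948  0.94706555 -0.0057096 ]
 [ 0.94707086 -0.32100983 -0.00307675]
 [-0.00474673 -0.00441979 -0.99997897]]
262.62484068602566 210.0829542956057
[([28, 0, 32, 50, 1318], [265.08801213960544, 199.71699544764795]), ([64, 40, 9, 7, 61], [290.0, 218.0983606557377])]
```

View pics/w5.png

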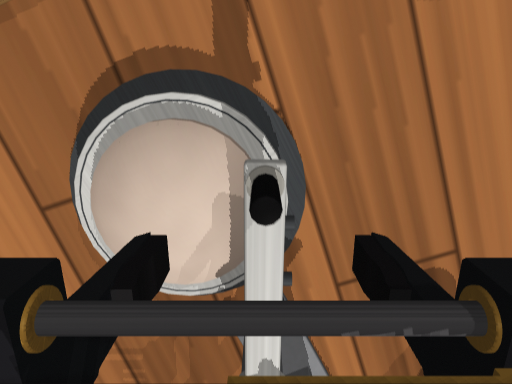

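Wrist view: the handle top is at about (265,208), right under the tool, so I'll go down and grip.

carry_out --commands '[{"dx": 0,"dy": 0.004,"dz": 0.06,"rx": 0,"ry": 0,"rz": 0},{"dx": 0,"dy": 0.004,"dz": 0.12,"rx": 0,"ry": 0,"rz": 0},{"dx": 0,"dy": 0.004,"dz": 0.18,"rx": 0,"ry": 0,"rz": 0},{"dx": 0,"dy": 0.004,"dz": 0.21,"rx": 0,"ry": 0,"rz": 0},{"dx": 0,"dy": 0.004,"dz": 0.21,"rx": 0,"ry": 0,"rz": 0},{"dx": 0,"dy": 0.004,"dz": 0.21,"rx": 0,"ry": 0,"rz": 0}]'

```text
clock: 9.28
tool_pos: [0.549, 0.1899, 0.1967]
eef_rot: [[0.328, 0.945, -0.001], [0.945, -0.328, -0.001], [-0.002, -0.001, -1.0]]
ft_force: [1.0, -0.1, 0.7]
gripper_width: 0.0884
grasp_force: 0.0
```

carry_out --commands '[{"dx": 0,"dy": 0,"dz": 0,"rx": 0,"ry": 0,"rz": 0},{"dx": 0,"dy": 0,"dz": 0,"rx": 0,"ry": 0,"rz": 0},{"dx": 0,"dy": 0,"dz": 0,"rx": 0,"ry": 0,"rz": 0},{"dx": 0,"dy": 0,"dz": 0,"rx": 0,"ry": 0,"rz": 0},{"dx": 0,"dy": 0,"dz": 0,"rx": 0,"ry": 0,"rz": 0},{"dx": 0,"dy": 0,"dz": 0,"rx": 0,"ry": 0,"rz": 0},{"dx": 0,"dy": 0,"dz": 0,"rx": 0,"ry": 0,"rz": 0},{"dx": 0,"dy": 0,"dz": 0,"rx": 0,"ry": 0,"rz": 0},{"dx": 0,"dy": 0,"dz": 0,"rx": 0,"ry": 0,"rz": 0},{"dx": 0,"dy": 0,"dz": 0,"rx": 0,"ry": 0,"rz": 0}]' --jaw 1

```text
clock: 10.12
tool_pos: [0.549, 0.1919, 0.1967]
eef_rot: [[0.326, 0.945, -0.0], [0.945, -0.326, 0.0], [-0.0, -0.0, -1.0]]
ft_force: [-0.6, 0.2, -0.3]
gripper_width: 0.0234
grasp_force: 0.6
```

Run:
```python
from h import *
from scipy.spatial.transform import Rotation as Ro
s=r.get_state();S=np.array(s['tool_pos']);R=np.array(s['eef_rot']);P=np.array([.4694,-.0334])
d=S[:2]-P;L=np.linalg.norm(d);a0=np.arctan2(d[1],d[0]);print(s['clock'],S,L,np.degrees(a0),s['ft_force'],s['gripper_width'],s['grasp_force'])
for th in range(1,22):
    a=a0+np.radians(th);T=np.append(P+L*np.array([np.cos(a),np.sin(a)]),S[2])
    print(th,np.round(R.T@(T-S)/.5,4)[:2],round(-th/45,3))
```

```text
10.1167 [0.54900022 0.19185571 0.19665095] 0.2389065330192814 70.53775513387654 [-0.63371772  0.24750888 -0.3264306 ] 0.023358358816794343 0.6408558483235538
1 [-0.     -0.0083] -0.022
2 [-0.0002 -0.0167] -0.044
3 [-0.0005 -0.025 ] -0.067
4 [-0.0009 -0.0333] -0.089
5 [-0.0015 -0.0417] -0.111
6 [-0.0022 -0.05  ] -0.133
7 [-0.0031 -0.0583] -0.156
8 [-0.0041 -0.0665] -0.178
9 [-0.0053 -0.0748] -0.2
10 [-0.0066 -0.083 ] -0.222
11 [-0.0081 -0.0912] -0.244
12 [-0.0097 -0.0994] -0.267
13 [-0.0114 -0.1076] -0.289
14 [-0.0133 -0.1157] -0.311
15 [-0.0153 -0.1238] -0.333
16 [-0.0175 -0.1318] -0.356
17 [-0.0198 -0.1399] -0.378
18 [-0.0222 -0.1478] -0.4
19 [-0.0248 -0.1558] -0.422
20 [-0.0275 -0.1636] -0.444
21 [-0.0304 -0.1715] -0.467
```

carry_out --commands '[{"dx": 0,"dy": 0,"dz": 0,"rx": 0,"ry": 0,"rz": 0},{"dx": 0,"dy": -0.0083,"dz": 0,"rx": 0,"ry": 0,"rz": -0.022},{"dx": -0.0002,"dy": -0.0167,"dz": 0,"rx": 0,"ry": 0,"rz": -0.044},{"dx": -0.0005,"dy": -0.025,"dz": 0,"rx": 0,"ry": 0,"rz": -0.067},{"dx": -0.0009,"dy": -0.0333,"dz": 0,"rx": 0,"ry": 0,"rz": -0.089},{"dx": -0.0015,"dy": -0.0417,"dz": 0,"rx": 0,"ry": 0,"rz": -0.111},{"dx": -0.0022,"dy": -0.05,"dz": 0,"rx": 0,"ry": 0,"rz": -0.133},{"dx": -0.0031,"dy": -0.0583,"dz": 0,"rx": 0,"ry": 0,"rz": -0.156},{"dx": -0.0041,"dy": -0.0665,"dz": 0,"rx": 0,"ry": 0,"rz": -0.178},{"dx": -0.0053,"dy": -0.0748,"dz": 0,"rx": 0,"ry": 0,"rz": -0.2},{"dx": -0.0066,"dy": -0.083,"dz": 0,"rx": 0,"ry": 0,"rz": -0.222},{"dx": -0.0097,"dy": -0.0994,"dz": 0,"rx": 0,"ry": 0,"rz": -0.267}]'

```text
clock: 11.12
tool_pos: [0.5005, 0.2037, 0.1966]
eef_rot: [[0.12, 0.993, 0.001], [0.993, -0.12, 0.0], [0.0, 0.001, -1.0]]
ft_force: [1.8, 2.0, -3.5]
gripper_width: 0.0213
grasp_force: 30.0
```

```bash
cat >> h.py <<'E'
def swing(ths):
    s=r.get_state();S=np.array(s['tool_pos']);R=np.array(s['eef_rot']);P=np.array([.4694,-.0334])
    d=S[:2]-P;L=np.linalg.norm(d);a0=np.arctan2(d[1],d[0]);print(round(s['clock'],2),L,np.degrees(a0)-70.54,s['ft_force'],s['gripper_width'],s['grasp_force'])
    for th in ths:
        a=a0+np.radians(th);T=np.append(P+L*np.array([np.cos(a),np.sin(a)]),S[2]);print(th,np.round(R.T@(T-S)/.5,4)[:2],round(-th/45,4))
E
python3 -c "
from h import *
swing(np.arange(.5,5.1,.5))"
```

```text
11.12 0.23912169416643664 11.983360018542555 [ 1.77305988  2.02880224 -3.50541293] 0.021302989906817775 29.979200391098857
0.5 [ 0.     -0.0042] -0.0111
1.0 [ 0.     -0.0083] -0.0222
1.5 [-0.     -0.0125] -0.0333
2.0 [-0.0001 -0.0167] -0.0444
2.5 [-0.0002 -0.0209] -0.0556
3.0 [-0.0004 -0.025 ] -0.0667
3.5 [-0.0006 -0.0292] -0.0778
4.0 [-0.0008 -0.0334] -0.0889
4.5 [-0.0011 -0.0375] -0.1
5.0 [-0.0014 -0.0417] -0.1111
```

carry_out --commands '[{"dx": 0,"dy": -0.0042,"dz": 0,"rx": 0,"ry": 0,"rz": -0.0111},{"dx": 0,"dy": -0.0083,"dz": 0,"rx": 0,"ry": 0,"rz": -0.0222},{"dx": 0,"dy": -0.0125,"dz": 0,"rx": 0,"ry": 0,"rz": -0.0333},{"dx": -0.0001,"dy": -0.0167,"dz": 0,"rx": 0,"ry": 0,"rz": -0.0444},{"dx": -0.0002,"dy": -0.0209,"dz": 0,"rx": 0,"ry": 0,"rz": -0.0556},{"dx": -0.0004,"dy": -0.025,"dz": 0,"rx": 0,"ry": 0,"rz": -0.0667},{"dx": -0.0006,"dy": -0.0292,"dz": 0,"rx": 0,"ry": 0,"rz": -0.0778},{"dx": -0.0008,"dy": -0.0334,"dz": 0,"rx": 0,"ry": 0,"rz": -0.0889},{"dx": -0.0011,"dy": -0.0375,"dz": 0,"rx": 0,"ry": 0,"rz": -0.1},{"dx": -0.0014,"dy": -0.0417,"dz": 0,"rx": 0,"ry": 0,"rz": -0.1111}]'

```text
clock: 11.95
tool_pos: [0.4795, 0.2056, 0.1967]
eef_rot: [[0.034, 0.999, -0.0], [0.999, -0.034, 0.0], [0.0, -0.0, -1.0]]
ft_force: [0.5, 4.6, -6.7]
gripper_width: 0.0212
grasp_force: 30.0
```

```bash
python3 -c "
from h import *
swing([.4,.8,1.2,1.6,2.,2.4])"
```

```text
11.95 0.23922137830667645 17.04040989693941 [ 0.52807142  4.62463343 -6.68097123] 0.02115193891279143 29.969485360197723
0.4 [ 0.     -0.0033] -0.0089
0.8 [ 0.     -0.0067] -0.0178
1.2 [-0.   -0.01] -0.0267
1.6 [-0.0001 -0.0134] -0.0356
2.0 [-0.0001 -0.0167] -0.0444
2.4 [-0.0002 -0.02  ] -0.0533
```

carry_out --commands '[{"dx": 0,"dy": -0.0033,"dz": 0,"rx": 0,"ry": 0,"rz": -0.0089},{"dx": 0,"dy": -0.0067,"dz": 0,"rx": 0,"ry": 0,"rz": -0.0178},{"dx": 0,"dy": -0.01,"dz": 0,"rx": 0,"ry": 0,"rz": -0.0267},{"dx": -0.0001,"dy": -0.0134,"dz": 0,"rx": 0,"ry": 0,"rz": -0.0356},{"dx": -0.0001,"dy": -0.0167,"dz": 0,"rx": 0,"ry": 0,"rz": -0.0444}]'

```text
clock: 12.37
tool_pos: [0.4711, 0.2059, 0.1967]
eef_rot: [[-0.001, 1.0, -0.0], [1.0, 0.001, 0.0], [0.0, -0.0, -1.0]]
ft_force: [1.0, 5.1, -7.3]
gripper_width: 0.0208
grasp_force: 30.0
```

carry_out --commands '[{"dx": 0,"dy": -0.0033,"dz": 0,"rx": 0,"ry": 0,"rz": -0.0089},{"dx": 0,"dy": -0.0067,"dz": 0,"rx": 0,"ry": 0,"rz": -0.0178},{"dx": 0,"dy": -0.01,"dz": 0,"rx": 0,"ry": 0,"rz": -0.0267}]'

```text
clock: 12.62
tool_pos: [0.466, 0.2058, 0.1966]
eef_rot: [[-0.022, 1.0, -0.0], [1.0, 0.022, 0.0], [0.0, -0.0, -1.0]]
ft_force: [-0.3, 4.8, -5.6]
gripper_width: 0.0212
grasp_force: 30.0
```

```bash
python3 -c "
from h import *
swing([.4,.8])
b=r.capture('side');cv2.imwrite('pics/s6.png',b[...,::-1])"
```

```text
12.62 0.23926025756478111 20.26580831914592 [-0.27826591  4.75016522 -5.59552928] 0.021235802790799917 29.97008060105145
0.4 [ 0.     -0.0033] -0.0089
0.8 [ 0.     -0.0067] -0.0178
```

Not blocked yet, so I'll continue in small steps and watch the tangential force.

carry_out --commands '[{"dx": 0,"dy": -0.0033,"dz": 0,"rx": 0,"ry": 0,"rz": -0.0089},{"dx": 0,"dy": -0.0067,"dz": 0,"rx": 0,"ry": 0,"rz": -0.0178},{"dx": 0,"dy": -0.0067,"dz": 0,"rx": 0,"ry": 0,"rz": -0.0178}]'

```text
clock: 12.92
tool_pos: [0.4624, 0.2058, 0.1966]
eef_rot: [[-0.036, 0.999, -0.001], [0.999, 0.036, 0.0], [0.0, -0.001, -1.0]]
ft_force: [-0.7, 5.6, -5.7]
gripper_width: 0.0211
grasp_force: 30.0
```

carry_out --commands '[{"dx": 0,"dy": -0.0033,"dz": 0,"rx": 0,"ry": 0,"rz": -0.0089},{"dx": 0,"dy": -0.0067,"dz": 0,"rx": 0,"ry": 0,"rz": -0.0178},{"dx": 0,"dy": -0.0067,"dz": 0,"rx": 0,"ry": 0,"rz": -0.0178}]'

```text
clock: 13.17
tool_pos: [0.4591, 0.2057, 0.1966]
eef_rot: [[-0.05, 0.999, -0.001], [0.999, 0.05, 0.0], [0.0, -0.001, -1.0]]
ft_force: [0.0, 5.2, -5.9]
gripper_width: 0.0208
grasp_force: 30.0
```

carry_out --commands '[{"dx": 0,"dy": -0.0033,"dz": 0,"rx": 0,"ry": 0,"rz": -0.0089},{"dx": 0,"dy": -0.0067,"dz": 0,"rx": 0,"ry": 0,"rz": -0.0178},{"dx": 0,"dy": -0.0067,"dz": 0,"rx": 0,"ry": 0,"rz": -0.0178}]'

```text
clock: 13.42
tool_pos: [0.4558, 0.2055, 0.1966]
eef_rot: [[-0.064, 0.998, -0.001], [0.998, 0.064, 0.0], [0.0, -0.001, -1.0]]
ft_force: [-0.6, 5.4, -6.0]
gripper_width: 0.0208
grasp_force: 30.0
```

Run:
```python
from h import *
swing([])
a=cv2.imread('pics/s6.png');b=np.ascontiguousarray(r.capture('side')[...,::-1]);cv2.imwrite('pics/s7.png',b)
u,v=proj('side',(.479,-.103,.24));print(u,v)
for i in (a,b): print(i[int(v)-8:int(v)+24,int(round(u))].mean(1).round().astype(int).tolist())
```

```text
13.42 0.23931344914361732 22.726263078416622 [-0.57160806  5.36333403 -5.96914554] 0.020847306119508167 29.97090173419565
242.2002787687485 185.9937373724531
[167, 175, 188, 195, 194, 192, 193, 194, 187, 179, 170, 165, 178, 193, 173, 166, 159, 161, 169, 158, 164, 182, 170, 166, 157, 155, 157, 158, 157, 158, 157, 158]
[167, 175, 188, 195, 194, 191, 193, 194, 189, 173, 169, 170, 166, 179, 199, 178, 177, 159, 157, 177, 173, 165, 185, 171, 166, 150, 155, 159, 159, 158, 157, 157]
```

carry_out --commands '[{"dx": 0,"dy": -0.0025,"dz": 0,"rx": 0,"ry": 0,"rz": -0.0067},{"dx": 0,"dy": -0.005,"dz": 0,"rx": 0,"ry": 0,"rz": -0.0133},{"dx": 0,"dy": -0.005,"dz": 0,"rx": 0,"ry": 0,"rz": -0.0133}]'

```text
clock: 13.72
tool_pos: [0.4539, 0.2054, 0.1967]
eef_rot: [[-0.074, 0.997, 0.001], [0.997, 0.074, 0.001], [0.001, 0.001, -1.0]]
ft_force: [3.0, 6.0, -8.4]
gripper_width: 0.0209
grasp_force: 30.0
```

Run:
```python
from h import *
swing([])
b=np.ascontiguousarray(r.capture('side')[...,::-1]);cv2.imwrite('pics/s8.png',b)
a=cv2.imread('pics/s6.png');g=lambda i:cv2.resize(cv2.cvtColor(i,6),None,fx=4,fy=4,interpolation=cv2.INTER_CUBIC)
t=g(a[184:204,234:251])
for n in ('s7','s8'):
    q=cv2.matchTemplate(g(cv2.imread(f'pics/{n}.png')[178:214,228:257]),t,cv2.TM_CCOEFF_NORMED);_,mx,_,l=cv2.minMaxLoc(q);print(n,mx,(np.array(l)-24)/4)
for z in (.2445,.2385): print(proj('side',(.479,-.103,z)))
```

```text
13.72 0.23932539773887537 23.167364455421364 [ 2.95011937  5.95899188 -8.36787277] 0.020938437915829423 29.96700581163168
s7 0.9154594540596008 [0.5  0.25]
s8 0.9367496967315674 [0.25 0.25]
[242.16402374 184.70624311]
[242.21233147 186.42175486]
```

Run:
```python
from h import *
v=cv2.imread('pics/v4.png')[:450,:300]; a=cv2.resize(v,(100,150),interpolation=cv2.INTER_AREA)
g=lambda i:cv2.resize(cv2.cvtColor(i,6),None,fx=4,fy=4,interpolation=cv2.INTER_CUBIC)
def mt(t0,img,x,y,w,h,pad=6):
    t=g(t0[y:y+h,x:x+w]);q=cv2.matchTemplate(g(img[y-pad:y+h+pad,x-pad:x+w+pad]),t,5);_,mx,_,l=cv2.minMaxLoc(q);return round(mx,3),(np.array(l)-4*pad)/4
for n in ('s6','s7','s8'):
    i=cv2.imread(f'pics/{n}.png')[135:285,200:300]
    print(n,mt(a,i,34,49,17,14),mt(a,i,34,53,17,10),'static',mt(a,i,36,100,30,30))
c=lambda i:i[48:85,42].mean(1).round().astype(int).tolist()
print(c(a));[print(c(cv2.imread(f'pics/{n}.png')[135:285,200:300])) for n in('s6','s7','s8')]
```

```text
s6 (0.871, array([-1.  ,  0.25])) (0.926, array([-1.  ,  0.25])) static (0.996, array([0., 0.]))
s7 (0.882, array([0. , 0.5])) (0.919, array([0. , 0.5])) static (0.995, array([0., 0.]))
s8 (0.88, array([-0.25,  0.25])) (0.916, array([-0.25,  0.5 ])) static (0.995, array([0., 0.]))
[198, 178, 168, 166, 164, 174, 192, 187, 173, 157, 166, 174, 157, 160, 180, 169, 164, 157, 156, 157, 157, 157, 157, 157, 156, 155, 149, 144, 151, 156, 159, 163, 165, 168, 164, 150, 142]
[193, 194, 187, 179, 170, 165, 178, 193, 173, 166, 159, 161, 169, 158, 164, 182, 170, 166, 157, 155, 157, 158, 157, 158, 157, 158, 156, 150, 149, 156, 160, 164, 166, 168, 164, 150, 141]
[193, 194, 189, 173, 169, 170, 166, 179, 199, 178, 177, 159, 157, 177, 173, 165, 185, 171, 166, 150, 155, 159, 159, 158, 157, 157, 158, 154, 136, 133, 154, 164, 165, 168, 164, 150, 141]
[193, 194, 189, 177, 170, 167, 163, 178, 198, 179, 176, 167, 166, 181, 165, 170, 186, 170, 169, 154, 154, 158, 158, 159, 159, 158, 158, 152, 134, 131, 154, 163, 166, 168, 165, 150, 141]
```

carry_out --commands '[{"dx": 0,"dy": -0.0025,"dz": 0,"rx": 0,"ry": 0,"rz": -0.006},{"dx": 0,"dy": -0.0025,"dz": 0,"rx": 0,"ry": 0,"rz": -0.006}]'

```text
clock: 13.93
tool_pos: [0.4531, 0.2054, 0.1967]
eef_rot: [[-0.079, 0.997, 0.002], [0.997, 0.079, 0.001], [0.001, 0.002, -1.0]]
ft_force: [3.8, 6.3, -11.0]
gripper_width: 0.0211
grasp_force: 30.0
```

The side profile shows the pin about 1.7 px (6 mm) lower, and the tangential force is rising, so the pin has dropped and stops the arm. I'll back off about 3 mm to centre the play, then release the handle.

carry_out --commands '[{"dx": 0,"dy": 0.004,"dz": 0,"rx": 0,"ry": 0,"rz": 0.01},{"dx": 0,"dy": 0.008,"dz": 0,"rx": 0,"ry": 0,"rz": 0.02},{"dx": 0,"dy": 0.008,"dz": 0,"rx": 0,"ry": 0,"rz": 0.02}]'

```text
clock: 14.18
tool_pos: [0.4564, 0.2056, 0.1966]
eef_rot: [[-0.063, 0.998, -0.001], [0.998, 0.063, 0.0], [0.0, -0.001, -1.0]]
ft_force: [0.4, 5.9, -5.9]
gripper_width: 0.0211
grasp_force: 30.0
```

carry_out --commands '[{"dx": 0,"dy": 0,"dz": 0,"rx": 0,"ry": 0,"rz": 0},{"dx": 0,"dy": 0,"dz": 0,"rx": 0,"ry": 0,"rz": 0},{"dx": 0,"dy": 0,"dz": 0,"rx": 0,"ry": 0,"rz": 0},{"dx": 0,"dy": 0,"dz": 0,"rx": 0,"ry": 0,"rz": 0},{"dx": 0,"dy": 0,"dz": 0,"rx": 0,"ry": 0,"rz": 0},{"dx": 0,"dy": 0,"dz": 0,"rx": 0,"ry": 0,"rz": 0}]' --jaw -0.3

```text
clock: 14.68
tool_pos: [0.4567, 0.205, 0.1968]
eef_rot: [[-0.062, 0.998, 0.0], [0.998, 0.062, -0.0], [-0.0, 0.0, -1.0]]
ft_force: [0.5, -0.6, 0.3]
gripper_width: 0.0567
grasp_force: 0.0
```

carry_out --commands '[{"dx": 0,"dy": 0,"dz": -0.06,"rx": 0,"ry": 0,"rz": 0},{"dx": 0,"dy": 0,"dz": -0.12,"rx": 0,"ry": 0,"rz": 0},{"dx": 0,"dy": 0,"dz": -0.2,"rx": 0,"ry": 0,"rz": 0},{"dx": 0,"dy": 0,"dz": -0.26,"rx": 0,"ry": 0,"rz": 0},{"dx": 0,"dy": 0,"dz": -0.28,"rx": 0,"ry": 0,"rz": 0},{"dx": 0,"dy": 0,"dz": -0.28,"rx": 0,"ry": 0,"rz": 0}]'

```text
clock: 15.18
tool_pos: [0.4579, 0.2057, 0.3392]
eef_rot: [[-0.062, 0.998, 0.004], [0.998, 0.062, 0.003], [0.003, 0.004, -1.0]]
ft_force: [1.0, 0.6, -0.2]
gripper_width: 0.0572
grasp_force: 0.0
```

Run:
```python
from h import *
s=r.get_state();print(s['clock'],s['tool_pos'])
b=r.capture('side')[...,::-1];cv2.imwrite('pics/s9.png',b)
print(b[183:220,242].mean(1).round().astype(int).tolist())
goto([.4793,-.1027,.335],8)
```

```text
15.1833 [0.45793968 0.20570964 0.33918562]
[191, 193, 185, 170, 164, 163, 166, 180, 187, 164, 160, 175, 164, 157, 177, 163, 158, 160, 158, 139, 152, 159, 159, 160, 160, 160, 159, 154, 137, 140, 156, 163, 165, 167, 163, 149, 140]
[-0.6177  0.0063  0.0033] [ 0.0016 -0.0014 -0.098 ]
```

The pin is still down. Now I'll close the fingers and go above the button.

carry_out --commands '[{"dx": -0.07,"dy": 0.001,"dz": 0,"rx": 0,"ry": 0,"rz": 0},{"dx": -0.15,"dy": 0.002,"dz": 0,"rx": 0,"ry": 0,"rz": 0},{"dx": -0.23,"dy": 0.003,"dz": 0,"rx": 0,"ry": 0,"rz": -0.02},{"dx": -0.31,"dy": 0.004,"dz": 0,"rx": 0,"ry": 0,"rz": -0.05},{"dx": -0.39,"dy": 0.005,"dz": 0,"rx": 0,"ry": 0,"rz": -0.098},{"dx": -0.47,"dy": 0.006,"dz": 0,"rx": 0,"ry": 0,"rz": -0.098},{"dx": -0.55,"dy": 0.006,"dz": 0.003,"rx": 0,"ry": 0,"rz": -0.098},{"dx": -0.617,"dy": 0.006,"dz": 0.003,"rx": 0,"ry": 0,"rz": -0.098},{"dx": -0.617,"dy": 0.006,"dz": 0.003,"rx": 0,"ry": 0,"rz": -0.098},{"dx": -0.617,"dy": 0.006,"dz": 0.003,"rx": 0,"ry": 0,"rz": -0.098},{"dx": -0.617,"dy": 0.006,"dz": 0.003,"rx": 0,"ry": 0,"rz": -0.098},{"dx": -0.617,"dy": 0.006,"dz": 0.003,"rx": 0,"ry": 0,"rz": -0.098}]' --jaw 1

```text
clock: 16.23
tool_pos: [0.4785, -0.1007, 0.3341]
eef_rot: [[-0.141, 0.99, -0.002], [0.99, 0.141, 0.0], [0.001, -0.002, -1.0]]
ft_force: [-0.1, 0.3, -1.1]
gripper_width: 0.0001
grasp_force: 0.0
```

Run:
```python
from h import *
s=r.get_state();m=r.camera_model('wrist');print(s['clock'],s['tool_pos'],s['gripper_width'])
a=r.capture('wrist');cv2.imwrite('pics/w10.png',cv2.resize(a[100:340,150:370,::-1],None,fx=2.4,fy=2.4))
print((proj('w',(.479,-.1027,.2385),m)-[150,100])*2.4,(proj('w',(.479,-.1027,.2445),m)-[150,100])*2.4)
goto([.4787,-.1025,.268],8)
```

```text
16.2333 [ 0.47854389 -0.10073568  0.33410052] 5.73764121126695e-05
[264.05182845 257.6151088 ] [263.99596146 264.91194897]
[-0.0036 -0.0003  0.1328] [-0.0018 -0.0008  0.0033]
```

View pics/w10.png

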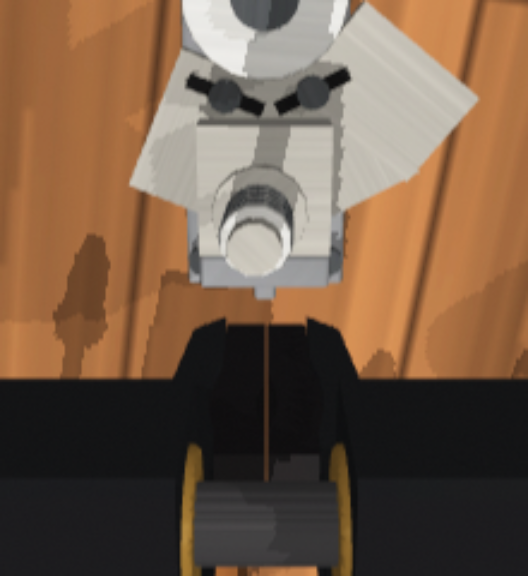

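Wrist crop: the pin is down, with its shoulder square over the cheek. The button face is at (257,249), about 2 mm from my prediction because of a small lean, so I'll correct for that and press down.

carry_out --commands '[{"dx": -0.001,"dy": -0.0032,"dz": 0.05,"rx": 0,"ry": 0,"rz": 0},{"dx": -0.001,"dy": -0.0032,"dz": 0.1,"rx": 0,"ry": 0,"rz": 0},{"dx": -0.001,"dy": -0.0032,"dz": 0.13,"rx": 0,"ry": 0,"rz": 0},{"dx": -0.001,"dy": -0.0032,"dz": 0.13,"rx": 0,"ry": 0,"rz": 0},{"dx": -0.001,"dy": -0.0032,"dz": 0.13,"rx": 0,"ry": 0,"rz": 0}]'

```text
clock: 16.7
tool_pos: [0.4771, -0.1022, 0.2699]
eef_rot: [[-0.141, 0.99, -0.002], [0.99, 0.141, -0.0], [0.0, -0.002, -1.0]]
ft_force: [-0.3, -0.2, 0.3]
gripper_width: 0.0008
grasp_force: 0.0
```

carry_out --commands '[{"dx": 0,"dy": 0,"dz": 0.004,"rx": 0,"ry": 0,"rz": 0},{"dx": 0,"dy": 0,"dz": 0.008,"rx": 0,"ry": 0,"rz": 0},{"dx": 0,"dy": 0,"dz": 0.012,"rx": 0,"ry": 0,"rz": 0},{"dx": 0,"dy": 0,"dz": 0.012,"rx": 0,"ry": 0,"rz": 0}]'

```text
clock: 17.03
tool_pos: [0.4775, -0.1031, 0.2644]
eef_rot: [[-0.139, 0.99, 0.001], [0.99, 0.139, 0.0], [0.0, 0.001, -1.0]]
ft_force: [0.2, 0.1, 0.5]
gripper_width: 0.0007
grasp_force: 0.0
```

carry_out --commands '[{"dx": 0,"dy": 0,"dz": 0.002,"rx": 0,"ry": 0,"rz": 0},{"dx": 0,"dy": 0,"dz": 0.004,"rx": 0,"ry": 0,"rz": 0},{"dx": 0,"dy": 0,"dz": 0.006,"rx": 0,"ry": 0,"rz": 0},{"dx": 0,"dy": 0,"dz": 0.008,"rx": 0,"ry": 0,"rz": 0}]'

```text
clock: 17.37
tool_pos: [0.4779, -0.1034, 0.2606]
eef_rot: [[-0.139, 0.99, 0.001], [0.99, 0.139, -0.0], [-0.0, 0.001, -1.0]]
ft_force: [-0.3, -0.1, 5.2]
gripper_width: 0.0006
grasp_force: 2.6
```

carry_out --commands '[{"dx": 0,"dy": 0,"dz": 0.002,"rx": 0,"ry": 0,"rz": 0},{"dx": 0,"dy": 0,"dz": 0.004,"rx": 0,"ry": 0,"rz": 0},{"dx": 0,"dy": 0,"dz": 0.006,"rx": 0,"ry": 0,"rz": 0},{"dx": 0,"dy": 0,"dz": 0.006,"rx": 0,"ry": 0,"rz": 0}]'

```text
clock: 17.7
tool_pos: [0.4769, -0.1031, 0.2567]
eef_rot: [[-0.139, 0.99, -0.001], [0.99, 0.139, 0.0], [0.0, -0.001, -1.0]]
ft_force: [-1.2, 0.3, 0.3]
gripper_width: 0.0002
grasp_force: 0.0
```

carry_out --commands '[{"dx": 0,"dy": 0,"dz": 0.004,"rx": 0,"ry": 0,"rz": 0},{"dx": 0,"dy": 0,"dz": 0.008,"rx": 0,"ry": 0,"rz": 0},{"dx": 0,"dy": 0,"dz": 0.012,"rx": 0,"ry": 0,"rz": 0},{"dx": 0,"dy": 0,"dz": 0.016,"rx": 0,"ry": 0,"rz": 0}]'

```text
clock: 18.03
tool_pos: [0.4775, -0.1033, 0.249]
eef_rot: [[-0.139, 0.99, 0.0], [0.99, 0.139, -0.0], [-0.0, 0.0, -1.0]]
ft_force: [0.5, -0.4, 1.7]
gripper_width: 0.0002
grasp_force: 0.9
```

carry_out --commands '[{"dx": 0,"dy": 0,"dz": 0.004,"rx": 0,"ry": 0,"rz": 0},{"dx": 0,"dy": 0,"dz": 0.008,"rx": 0,"ry": 0,"rz": 0},{"dx": 0,"dy": 0,"dz": 0.012,"rx": 0,"ry": 0,"rz": 0},{"dx": 0,"dy": 0,"dz": 0.016,"rx": 0,"ry": 0,"rz": 0}]'

```text
clock: 18.37
tool_pos: [0.4776, -0.1032, 0.2411]
eef_rot: [[-0.139, 0.99, 0.0], [0.99, 0.139, -0.0], [-0.0, 0.0, -1.0]]
ft_force: [0.6, -0.2, 2.6]
gripper_width: 0.0004
grasp_force: 1.8
```

carry_out --commands '[{"dx": 0,"dy": 0,"dz": 0.004,"rx": 0,"ry": 0,"rz": 0},{"dx": 0,"dy": 0,"dz": 0.008,"rx": 0,"ry": 0,"rz": 0},{"dx": 0,"dy": 0,"dz": 0.012,"rx": 0,"ry": 0,"rz": 0},{"dx": 0,"dy": 0,"dz": 0.016,"rx": 0,"ry": 0,"rz": 0}]'

```text
clock: 18.7
tool_pos: [0.477, -0.1031, 0.2328]
eef_rot: [[-0.139, 0.99, -0.001], [0.99, 0.139, 0.0], [0.0, -0.001, -1.0]]
ft_force: [0.4, -0.3, 1.0]
gripper_width: 0.0005
grasp_force: 0.4
```

carry_out --commands '[{"dx": 0,"dy": 0,"dz": 0.004,"rx": 0,"ry": 0,"rz": 0},{"dx": 0,"dy": 0,"dz": 0.008,"rx": 0,"ry": 0,"rz": 0},{"dx": 0,"dy": 0,"dz": 0.012,"rx": 0,"ry": 0,"rz": 0},{"dx": 0,"dy": 0,"dz": 0.016,"rx": 0,"ry": 0,"rz": 0}]'

```text
clock: 19.03
tool_pos: [0.4774, -0.1033, 0.2251]
eef_rot: [[-0.139, 0.99, 0.0], [0.99, 0.139, 0.0], [-0.0, 0.0, -1.0]]
ft_force: [0.9, 0.2, 0.2]
gripper_width: 0.0004
grasp_force: 0.0
```

carry_out --commands '[{"dx": 0,"dy": 0,"dz": 0.003,"rx": 0,"ry": 0,"rz": 0},{"dx": 0,"dy": 0,"dz": 0.006,"rx": 0,"ry": 0,"rz": 0},{"dx": 0,"dy": 0,"dz": 0.009,"rx": 0,"ry": 0,"rz": 0},{"dx": 0,"dy": 0,"dz": 0.012,"rx": 0,"ry": 0,"rz": 0},{"dx": 0,"dy": 0,"dz": 0.014,"rx": 0,"ry": 0,"rz": 0},{"dx": 0,"dy": 0,"dz": 0.014,"rx": 0,"ry": 0,"rz": 0}]'

```text
clock: 19.53
tool_pos: [0.4774, -0.1032, 0.2182]
eef_rot: [[-0.139, 0.99, -0.0], [0.99, 0.139, 0.0], [0.0, -0.0, -1.0]]
ft_force: [-0.5, 0.7, 2.9]
gripper_width: 0.0005
grasp_force: 1.7
```

carry_out --commands '[{"dx": 0,"dy": 0,"dz": 0.002,"rx": 0,"ry": 0,"rz": 0},{"dx": 0,"dy": 0,"dz": 0.004,"rx": 0,"ry": 0,"rz": 0},{"dx": 0,"dy": 0,"dz": 0.006,"rx": 0,"ry": 0,"rz": 0},{"dx": 0,"dy": 0,"dz": 0.007,"rx": 0,"ry": 0,"rz": 0},{"dx": 0,"dy": 0,"dz": 0.007,"rx": 0,"ry": 0,"rz": 0}]'

```text
clock: 19.95
tool_pos: [0.4774, -0.1032, 0.2148]
eef_rot: [[-0.139, 0.99, 0.0], [0.99, 0.139, 0.0], [0.0, 0.0, -1.0]]
ft_force: [-2.2, 1.0, 6.4]
gripper_width: 0.0002
grasp_force: 2.9
```

carry_out --commands '[{"dx": 0,"dy": 0,"dz": 0.002,"rx": 0,"ry": 0,"rz": 0},{"dx": 0,"dy": 0,"dz": 0.004,"rx": 0,"ry": 0,"rz": 0},{"dx": 0,"dy": 0,"dz": 0.004,"rx": 0,"ry": 0,"rz": 0}]'

```text
clock: 20.2
tool_pos: [0.4775, -0.1033, 0.2134]
eef_rot: [[-0.139, 0.99, 0.0], [0.99, 0.139, 0.001], [0.001, 0.0, -1.0]]
ft_force: [-2.9, 0.9, 12.1]
gripper_width: 0.0005
grasp_force: 6.0
```

Button bottomed with the shoulder on the cheek (stop at 0.2134, expected 0.213). I'll lift slowly so the button springs out, then check.

carry_out --commands '[{"dx": 0,"dy": 0,"dz": -0.006,"rx": 0,"ry": 0,"rz": 0},{"dx": 0,"dy": 0,"dz": -0.014,"rx": 0,"ry": 0,"rz": 0},{"dx": 0,"dy": 0,"dz": -0.03,"rx": 0,"ry": 0,"rz": 0},{"dx": 0,"dy": 0,"dz": -0.08,"rx": 0,"ry": 0,"rz": 0},{"dx": 0,"dy": 0,"dz": -0.15,"rx": 0,"ry": 0,"rz": 0},{"dx": 0,"dy": 0,"dz": -0.22,"rx": 0,"ry": 0,"rz": 0},{"dx": 0,"dy": 0,"dz": -0.24,"rx": 0,"ry": 0,"rz": 0},{"dx": 0,"dy": 0,"dz": -0.24,"rx": 0,"ry": 0,"rz": 0},{"dx": 0,"dy": 0,"dz": -0.24,"rx": 0,"ry": 0,"rz": 0}]'

```text
clock: 20.95
tool_pos: [0.4773, -0.103, 0.3325]
eef_rot: [[-0.139, 0.99, 0.001], [0.99, 0.139, 0.0], [0.0, 0.001, -1.0]]
ft_force: [0.9, -0.9, 0.0]
gripper_width: 0.0004
grasp_force: 0.0
```

Run:
```python
from h import *
s=r.get_state();m=r.camera_model('wrist');print(s['clock'],s['tool_pos'],s['ft_force'])
a=r.capture('wrist');g=a.astype(int)
for z in (.188,.194,.200,.155): print(z,proj('w',(.479,-.1027,z),m))
# button/shoulder outlines
u,v=proj('w',(.479,-.1027,.194),m).astype(int)
G=cv2.resize(cv2.cvtColor(a[v-45:v+45,u-45:u+45],cv2.COLOR_RGB2GRAY),None,fx=4,fy=4,interpolation=cv2.INTER_CUBIC)
c=cv2.HoughCircles(cv2.GaussianBlur(G,(5,5),0),cv2.HOUGH_GRADIENT,1.2,12,param1=80,param2=22,minRadius=30,maxRadius=110)
print(None if c is None else [((x/4+u-45).round(1),(y/4+v-45).round(1),(q/4).round(1)) for x,y,q in c[0][:8]])
f=339/.26;print('expected radii',.008*339/np.hypot(.07,s['tool_pos'][2]+.12-.194),.016*339/np.hypot(.07,s['tool_pos'][2]+.12-.155))
b=r.capture('side')[...,::-1];cv2.imwrite('pics/s11.png',b);print(b[183:225,242].mean(1).round().astype(int).tolist())
for z in (.194,.155): print(proj('side',(.479,-.1027,z)))
```

```text
20.95 [ 0.47731346 -0.10295633  0.33245646] [ 0.85990464 -0.85688078  0.02049024]
0.188 [261.60167427 184.8547652 ]
0.194 [261.63571733 186.89732114]
0.2 [261.67124282 189.02882247]
0.155 [261.43721639 174.98742446]
[(np.float64(261.8), np.float64(184.4), np.float32(12.6)), (np.float64(261.5), np.float64(174.8), np.float32(16.5)), (np.float64(261.2), np.float64(178.4), np.float32(13.3)), (np.float64(261.8), np.float64(187.7), np.float32(9.4)), (np.float64(257.2), np.float64(184.4), np.float32(16.6)), (np.float64(264.2), np.float64(178.7), np.float32(15.4)), (np.float64(271.7), np.float64(167.9), np.float32(20.7)), (np.float64(272.9), np.float64(191.6), np.float32(20.4))]
expected radii 10.128167947713656 17.749737986372754
[192, 195, 197, 199, 199, 190, 179, 168, 162, 170, 192, 200, 203, 204, 199, 185, 171, 167, 166, 167, 176, 185, 161, 149, 164, 174, 157, 159, 184, 167, 165, 160, 160, 166, 164, 150, 141, 144, 154, 144, 138, 138]
[242.54072115 198.80513348]
[242.83709674 209.31798528]
```

The shoulder circle at (261.5,174.8) matches the home prediction (261.4,175.0), and the button circle at (261.8,187.7) matches the button-out position. Handing in.

```bash
python3 -c "
from station import r
print(r.job_done())"
```

```text
the job is handed in; nothing more can be done
None
```

The jolley arm is swung in over the mould and locked: by the last camera check the pin's shoulder is home on the cheek and its button is back out; handed in at about 21 s, no verdict returned.

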